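# Find which way the canister cap loosens and hold the cap up

## Robot

A 6-joint arm with a two-finger parallel gripper is mounted at the origin on the work surface. World frame = base frame: x ahead of the robot, y to its left, z up, the work surface at z = 0. Lengths are in m, angles in degrees, forces in N, time in s.
With the tool pointing down it reaches from about 0.375 to 0.9 m from the base axis. Payload 3.1 kg.
Tool frame: the origin (TCP) lies midway between the tips of the shut fingers; the grasp point (between the pads) lies 19 mm behind it; z points along the fingers, y is the line along which they close (so a half turn about z gives the same grasp; the last joint's range is limited). The gripper opens to 87 mm and grips with 3 to 60 N. Pads are 19 mm wide; open, the fingers measure 117 mm over their backs; the gripper's body (75 mm by 190 mm) begins 51 mm behind the grasp point.
Start: joints at [-76.06, 30.224, 82.088, -0, 67.689, -10.227], TCP at [0.256, -0.57, 0.223] pointing down, gripper open.
Joint ranges: [-176.69, 176.69], [-43.24, 126.21], [12.49, 139.97], [-82, 262], [0, 151.66], [-163.58, 163.58]. Speed limits (degrees/s): [159.86, 159.86, 180, 180, 180, 180].

## Interface

Orientations are given as a 3x3 rotation matrix whose columns are the frame's x, y, z axes.
In Python, from rig import read_state, optics, bot gives the robot as it stands. The module is installed in compiled form; this text tells all that it offers.
- The arm moves only by the tool send_rows, never from a script. Its argument "commands" is a list of rows, each a list of 7 numbers: the turn, a rotation vector about the tool's x, y, z in units of 5 degrees (1.0 is 5 degrees), then the shift along the tool's x, y, z in units of 30 mm (1.0 is 30 mm), then the opening, from 0 (shut) to 1 (fully open). In form: [[rx, ry, rz, tx, ty, tz, gripper], ...]. A call has 1 to 20 rows; each row is the pose to reach, as a shift and turn from the pose commanded when the call began, along the tool's axes at that moment; what a row does not reach only later rows make up. A row lasts 1/12 s, in which the tool goes at most 41.7 mm and 7.16 degrees, less where a joint would pass 70% of its speed; a pose out of reach is approached as far as the arm can. A call with a gripper value outside its range is refused whole. The fingers move at their own pace and stop on an object; the grip force is fixed at half the most. Time passes only in rows, so rows that repeat a pose let the fingers close. It gives the time, the measured TCP pose, the force, the opening and the grip force at its end, in the units of the state.
- read_state(): the state, without advancing time (a new reading comes with each control period).
- optics.capture(name): name is "scene" or "top" or "wrist"; returns a dict with "image" (384x512x3 uint8, blue, green, red), "intrinsics" (3x3 intrinsics, pixels), "extrinsics" (4x4, takes a point from world to camera coordinates); the wrist camera has in their place "T_tool_cam" (4x4, takes a point from camera to tool coordinates, whose origin is the TCP and whose axes are the flange's). Camera axes: x right, y down, z forward; pixel columns grow to the right and rows downward; lengths in m; the calibration is good to about 2 mm. A picture is of the moment at which its call begins: read the wrist's pose just before it. There is no depth.
- bot.hand_in(): hands the job in; it is judged then, once.
The state is a dict: "time_s": time; "joint_positions": joint angles; "qvel": joint speeds; "tau": joint torques, N m; "position": TCP position; "tcp_rot": TCP orientation; "force": force on the tool from outside, world axes, zero at the start; "moment": the same for the moment, N m; "opening": opening from 0.0 (shut) to 1.0 (fully open); "grasp_force": force on a finger pad.
Only numpy, scipy, OpenCV 4.12 (cv2) and the standard library are available. Lean on these libraries where they do the work, as an engineer would, in place of code of your own. Each camera call takes 0.05 s, during which the arm holds its last target. There are 200 camera calls.

## Task

Stand the square steel canister, cap on, upright and fully down in the square recess of the teak block, so that it cannot turn. Then loosen its twist cap: nobody remembers which way this one undoes, so try one way and, if it soon comes to a stop, do not force it but try the other. Lift the cap off and finish still gripping it, held up in the air some 10 cm above the canister, with the canister left fully home in the recess and the tumbler, scoop and jar undisturbed.

Things in the scene. Friction and masses are not known exactly. Their poses are not given: they have to be found in the camera images.
- canister: Square stainless steel canister, loose, 0.45 kg (0.35 to 0.6), 56 x 56 mm in plan and 70 mm tall with flat upright sides. Origin: centre of its underside; z up, x and y square to its sides. With the cap on it stands 100 mm tall. It may be turned any quarter turn in the recess. Its flat sides can be gripped from above past the cap.
- cap: Twist cap locked on the canister but loose once undone, 0.15 kg: steel disc 52 mm across, 6 mm thick, with a black grip bar on top. Origin: centre of the disc's underside, 70 mm above the canister's origin when on; z up. At the start its x lies along the canister's x within 0.08 rad and it is locked, with 1.5 mm up and down play. It turns almost without friction (under 0.1 N m) up to its stop.
- cap_grip (a point): Centre of the cap's upright grip bar, 18 mm above the disc's underside; axes as the cap's. The bar is 44 mm long (x), 14 mm thick (y) and 24 mm tall, standing on the disc.
- cross_bar (a point): Hidden cross bar on a 18 mm stem under the disc, centre 10.5 mm below the disc's underside: 38 (along cap x) x 6 x 6 mm. When the cap's x is 45 degrees (0.785 rad, give or take 0.15) off the canister's x, on the loosening side, it meets a slot and the cap lifts straight out.
- stop (a point): Centre of the canister's top. Hidden inside is a hard stop: the cap loosens in only one direction, clockwise or anticlockwise, which differs from start to start and cannot be seen; turned the other way it meets the stop after 0.2 to 0.4 rad, where about 0.1 rad more raises the resistance to some 0.5 N m; back off there.
- block: Teak block fixed on the ledge, 120 x 120 mm, 30 mm tall, with a square recess 59 x 59 mm in the middle of its top, sides parallel to the block's, 16 mm deep, edges chamfered 3 mm. Origin: centre of its underside; z up.
- recess (a point): Centre of the recess's floor, 14 mm above the ledge; axes as the block's. The canister is home when its origin lies here.
- slab: Black granite grinding slab fixed on the ledge, 300 (x) x 200 (y) x 50 mm, with a granite roller 72 mm thick lying along x on top, together 122 mm tall. Origin: centre of the underside. An obstacle only.
- tumbler: Stainless steel tumbler, 72 mm across the rim, 100 mm tall; origin at the centre of its underside. To be left alone.
- scoop: Green plastic scoop, about 175 x 55 x 30 mm, handle towards its -x; origin on its underside near the middle. To be left alone.
- jar: Lidded white ceramic jar with a brown band, 102 mm across, 118 mm tall; origin at the centre of its underside. To be left alone.
Things that resemble listed ones, but are neither listed nor needed, are in the scene too. What is shaped like the canister but brown or yellow is not meant. What is shaped like the cap but blue is not meant.

How it is judged (in metres and radians):
On the way:
1. the canister stands fully home in the recess with its cap still on (horizontal distance between canister and recess below 0.004 m and z of canister in the frame of recess between -0.003 and 0.003 m and angle between canister's own z axis and vertical below 0.04 rad and (angle between the x axis of canister and the x axis of block, either way round below 0.09 rad or angle between the x axis of canister and the y axis of block, either way round below 0.09 rad) and z of cap in the frame of canister below 0.074 m and horizontal distance between cap and canister below 0.006 m), for 0.3 s.
At the end, for the whole second after the job is handed in: Cap gripped, still, its disc over 150 mm above the ledge and clear of the canister; canister untouched in the recess: within 4 mm sideways and 3 mm in height of the floor's centre, upright within 0.04 rad, square to the block within 0.09 rad (horizontal distance between canister and recess below 0.004 m and z of canister in the frame of recess between -0.003 and 0.003 m and angle between canister's own z axis and vertical below 0.04 rad and (angle between the x axis of canister and the x axis of block, either way round below 0.09 rad or angle between the x axis of canister and the y axis of block, either way round below 0.09 rad) and height (world z) of cap above 0.15 m and contact force between the fingers and cap above 2 N and contact force between each of cap, the fingers and canister below 0.2 N and linear speed of cap below 0.03 m/s and linear speed of canister below 0.02 m/s); the arm keeps its last pose, push and grip.
It fails at once if the tumbler is disturbed (moved more than 30 mm) (distance of tumbler from where it was at the start of the episode above 0.03 m).
It fails at once if the scoop is disturbed (moved more than 30 mm) (distance of scoop from where it was at the start of the episode above 0.03 m).
It fails at once if the jar is disturbed (moved more than 30 mm) (distance of jar from where it was at the start of the episode above 0.03 m).
It fails at once if the canister is tipped over (angle between canister's own z axis and vertical above 0.5 rad).
It fails at once if the cap is forced hard against the canister or its stop (over 150 N) (contact force between cap and canister above 150 N).
It also fails if it takes over 61 s, if anything falls off the work surface, if the arm or the gripper's body presses on something with over 40 N, if the wrist force passes 120 N, or if a joint passes its speed limit or range.

## Working session

There is one attempt and no reset: what is moved stays moved. The work goes in short steps, Python scripts to look and compute and a tool call to move; the robot and the scene stay as the last step left them, time stands still between calls to the robot, and variables do not carry over. Pictures are saved under pics/ and viewed, at most 10 in all, crops included, and the job is handed in when it is done.

Besides the shell and the picture viewer there is one more tool, called as a command line: name --pt "numbers of a row" for each row, then --argument value for the rest. send_rows: Moves the arm, as the interface text tells. Its arguments: {"type":"object","properties":{"commands":{"type":"array","items":{"type":"array","items":{"type":"number"}}}},"required":["commands"]}

```bash
mkdir -p pics; python3 - <<'E'
from rig import read_state, optics, bot
import cv2,numpy as np
s=read_state();print(s['time_s'],s['position'],np.round(s['tcp_rot'],3).tolist(),s['opening'])
for n in ['scene','top','wrist']:
    c=optics.capture(n);cv2.imwrite(f'pics/{n}0.png',c['image'])
    print(n,np.round(c['intrinsics'],1).tolist(),np.round(c.get('extrinsics',c.get('T_tool_cam')),4).tolist())
E
```

```text
0.0 [ 0.25573002 -0.56949753  0.22159257] [[0.912, 0.409, -0.001], [0.409, -0.912, 0.002], [0.0, -0.002, -1.0]] 0.9985733311817754
scene [[417.2, 0.0, 256.4], [0.0, 417.2, 191.2], [0.0, 0.0, 1.0]] [[0.6087, 0.7932, -0.0152, -0.4006], [0.5329, -0.4231, -0.7328, -0.2271], [-0.5877, 0.438, -0.6803, 1.5985], [0.0, 0.0, 0.0, 1.0]]
top [[376.5, 0.0, 255.1], [0.0, 376.5, 187.0], [0.0, 0.0, 1.0]] [[-0.024, -0.9995, -0.019, 0.0786], [-0.9977, 0.0251, -0.0627, 0.618], [0.0631, 0.0174, -0.9979, 1.0754], [0.0, 0.0, 0.0, 1.0]]
wrist [[304.7, 0.0, 252.4], [0.0, 304.7, 191.8], [0.0, 0.0, 1.0]] [[0.0005, -0.9552, -0.2959, 0.0819], [1.0, 0.0005, 0.0, -0.0008], [0.0002, -0.2959, 0.9552, -0.161], [0.0, 0.0, 0.0, 1.0]]
```

View pics/top0.png

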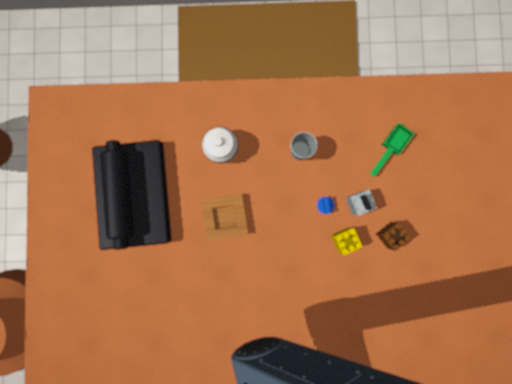

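View pics/scene0.png

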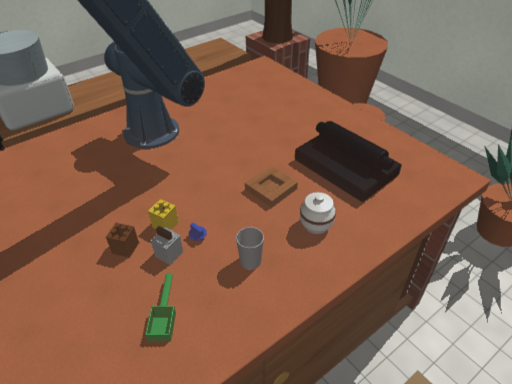

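Top view: the steel canister with its black grip bar is at (363,201). The lookalikes are yellow (347,241), brown (395,235) and the blue cap (326,205). The block is at (225,216). In the scene view the canister is at (167,243) and the block at (271,187). By the description I choose the grey one at (363,201). Next I'll crop it and take rough positions.

```bash
cat > h.py <<'E'
import cv2,numpy as np
from rig import read_state, optics
def cam(n):
    """image, K, world-from-camera"""
    s=read_state(); c=optics.capture(n)
    if n=='wrist':
        T=np.eye(4);T[:3,:3]=s['tcp_rot'];T[:3,3]=s['position'];W=T@np.array(c['T_tool_cam'])
    else: W=np.linalg.inv(np.array(c['extrinsics']))
    return c['image'],np.array(c['intrinsics']),W
def ray(K,W,p):
    d=W[:3,:3]@np.linalg.solve(K,[p[0],p[1],1.]);return W[:3,3],d/np.linalg.norm(d)
def plane(K,W,p,z):
    o,d=ray(K,W,p);return o+d*(z-o[2])/d[2]
def tri(rays):
    A=sum(np.eye(3)-np.outer(d,d) for o,d in rays);b=sum((np.eye(3)-np.outer(d,d))@o for o,d in rays)
    return np.linalg.solve(A,b)
E
python3 - <<'E'
from h import *
t,K,W=cam('top');s,K2,W2=cam('scene')
a=cv2.resize(t[150:270,290:430],None,fx=4,fy=4,interpolation=2)
b=cv2.resize(s[190:280,95:215],None,fx=4,fy=4,interpolation=2)
b=cv2.copyMakeBorder(b,0,480-b.shape[0],0,0,0)
cv2.imwrite('pics/crop1.png',cv2.resize(np.hstack([a,b]),None,fx=.75,fy=.75))
for n,p,z in [('can',(363,201),.08),('block',(225,216),.03),('yel',(347,241),.07),('brown',(395,235),.07),('blue',(326,205),.02),('tumb',(304,145),.1),('jar',(219,145),.118),('scoop',(393,150),.03),('slab',(132,195),.1)]:
    print(n,np.round(plane(K,W,p,z),3))
print(tri([ray(K,W,(366,201)),ray(K2,W2,(165,233))]),tri([ray(K,W,(224,217)),ray(K2,W2,(271,186))]))
E
```

```text
can [ 0.57  -0.231  0.08 ]
block [0.538 0.152 0.03 ]
yel [ 0.462 -0.186  0.07 ]
brown [ 0.475 -0.317  0.07 ]
blue [ 0.562 -0.14   0.02 ]
tumb [ 0.725 -0.073  0.1  ]
jar [0.728 0.155 0.118]
scoop [ 0.716 -0.337  0.03 ]
slab [0.601 0.396 0.1  ]
[ 0.57028079 -0.23552831  0.0908121 ] [0.53415844 0.15572809 0.0117589 ]
```

View pics/crop1.png

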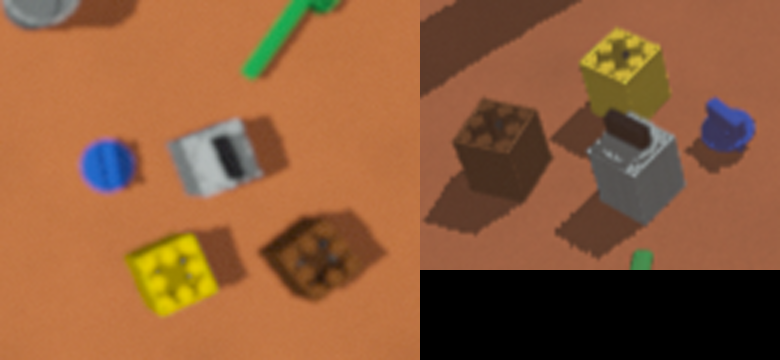

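The crop confirms it: grey steel body with a black bar. The bar's yaw is about 23°, close to the tool's yaw already. I'll move above it.

send_rows --pt "0 0 0 14.1 -5.9 -1 1" --pt "0 0 0 14.1 -5.9 -1 1" --pt "0 0 0 14.1 -5.9 -1 1" --pt "0 0 0 14.1 -5.9 -1 1" --pt "0 0 0 14.1 -5.9 -1 1" --pt "0 0 0 14.1 -5.9 -1 1" --pt "0 0 0 14.1 -5.9 -1 1" --pt "0 0 0 14.1 -5.9 -1 1" --pt "0 0 0 14.1 -5.9 -1 1" --pt "0 0 0 14.1 -5.9 -1 1" --pt "0 0 0 14.1 -5.9 -1 1" --pt "0 0 0 14.1 -5.9 -1 1" --pt "0 0 0 14.1 -5.9 -1 1" --pt "0 0 0 14.1 -5.9 -1 1" --pt "0 0 0 14.1 -5.9 -1 1"

```text
time_s: 1.5
position: [0.5683, -0.2365, 0.2522]
tcp_rot: [[0.913, 0.408, -0.001], [0.408, -0.913, 0.0], [-0.001, -0.001, -1.0]]
force: [-0.5, -0.1, -0.6]
opening: 0.998
grasp_force: 0.0
```

```bash
python3 - <<'E'
from h import *
t,K,W=cam('wrist');cv2.imwrite('pics/w1.png',t);np.savez('w1.npz',t=t,K=K,W=W)
s=read_state();print(s['time_s'],s['position'],np.degrees(np.arctan2(*np.array(s['tcp_rot'])[1::-1,0])),s['joint_positions'],s['qvel'])
E
```

```text
1.55 [ 0.56823702 -0.23681407  0.25230883] 24.04787219505448 [-3.29986090e+01  2.77332454e+01  8.15204953e+01 -2.77345959e-02
  7.07933644e+01  3.29626641e+01] [-0.39584848 -0.16681922 -0.00771213  0.14018792 -0.02146332  0.04767086]
```

View pics/w1.png

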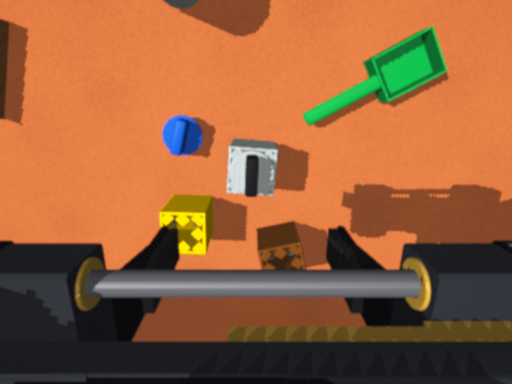

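Wrist view: canister at (252,168) with the bar at (252,175). Yellow is at (187,225), brown at (281,247), blue cap at (182,135) and the scoop handle ends at (310,118). I'll measure the top face and bar here, then from a second place.

```bash
cat > m.py <<'E'
from h import *
def meas(t,K,W,roi):
    x0,y0,x1,y1=roi; hsv=cv2.cvtColor(t,cv2.COLOR_BGR2HSV); m0=np.zeros(t.shape[:2],np.uint8)
    m0[y0:y1,x0:x1]=1
    steel=((hsv[...,1]<50)&(hsv[...,2]>95)).astype(np.uint8)*m0
    bar=((hsv[...,2]<45)).astype(np.uint8)*m0
    out={}
    for n,m in [('steel',steel),('bar',bar)]:
        cs,_=cv2.findContours(m,0,2)
        c=max(cs,key=cv2.contourArea);r=cv2.minAreaRect(c);out[n]=r
        print(n,cv2.contourArea(c),np.round(r[0],1),np.round(r[1],1),round(r[2],1),cv2.boundingRect(c))
    return out
E
python3 - <<'E'
from m import *
d=np.load('w1.npz');t=d['t'];print(t[130:205:3,268].tolist());meas(t,d['K'],d['W'],(215,130,300,205))
cv2.imwrite('pics/w1c.png',cv2.resize(t[125:210,205:315],None,fx=6,fy=6,interpolation=cv2.INTER_CUBIC))
E
```

```text
[[71, 130, 232], [71, 131, 233], [71, 128, 231], [72, 126, 226], [98, 102, 111], [101, 103, 97], [133, 135, 128], [216, 219, 209], [211, 212, 203], [146, 148, 140], [120, 121, 116], [123, 124, 118], [121, 122, 116], [122, 122, 116], [123, 123, 118], [121, 122, 118], [126, 127, 122], [123, 124, 118], [125, 126, 120], [124, 125, 119], [119, 119, 115], [130, 131, 125], [105, 138, 218], [70, 129, 231], [72, 128, 231]]
steel 1904.0 [251.9 167.1] [48.7 53.3] 4.4 (227, 139, 51, 57)
bar 308.5 [251.8 175. ] [ 9.8 38.4] 3.0 (247, 156, 11, 39)
```

send_rows --pt "0 0 0 -1.5 0 0 1" --pt "0 0 0 -3 0 0 1" --pt "0 0 0 -3 0 0 1" --pt "0 0 0 -3 0 0 1" --pt "0 0 0 -3 0 0 1" --pt "0 0 0 -3 0 0 1"

```text
time_s: 2.05
position: [0.488, -0.273, 0.2529]
tcp_rot: [[0.913, 0.408, 0.002], [0.408, -0.913, -0.0], [0.001, 0.001, -1.0]]
force: [-0.2, -0.2, 0.2]
opening: 0.999
grasp_force: 0.0
```

```bash
python3 - <<'E'
from m import *
t,K,W=cam('wrist');np.savez('w2.npz',t=t,K=K,W=W);print(read_state()['qvel'])
d=np.load('w1.npz')
a=cv2.resize(d['t'][125:210,205:315],None,fx=5,fy=5,interpolation=2)
b=cv2.resize(t[20:140,200:310],None,fx=5,fy=5,interpolation=2)
b=b[-600:];a=cv2.copyMakeBorder(a,0,b.shape[0]-a.shape[0],0,0,0)
cv2.imwrite('pics/w12.png',cv2.resize(np.hstack([a,b]),None,fx=.7,fy=.7))
E
```

```text
[ 0.85943146  0.21819503 -0.12054419 -0.26218831  0.13070651 -0.16237953]
```

View pics/w12.png

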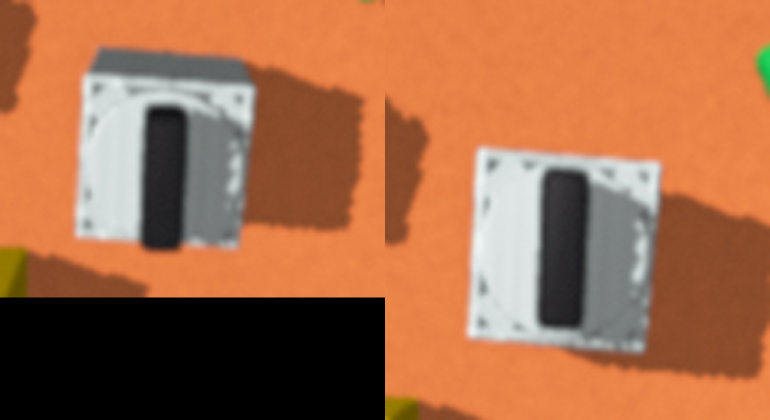

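Both crops show the top face with the black bar, turned about 3–4° in the image. The second view sees the top face only, centred in the image.

```bash
python3 - <<'E'
from m import *
R={}
for f,roi in [('w1.npz',(215,130,300,205)),('w2.npz',(215,50,300,125))]:
    d=np.load(f);t,K,W=d['t'],d['K'],d['W'];hsv=cv2.cvtColor(t,cv2.COLOR_BGR2HSV)
    m0=np.zeros(t.shape[:2],np.uint8);x0,y0,x1,y1=roi;m0[y0:y1,x0:x1]=1
    thr=113 if f=='w1.npz' else 80
    m=((hsv[...,1]<55)&(hsv[...,2]>thr)|(hsv[...,2]<45)).astype(np.uint8)*m0
    c=max(cv2.findContours(m,0,2)[0],key=cv2.contourArea);h=cv2.convexHull(c)
    q=cv2.approxPolyN(h,4,ensure_convex=True).reshape(-1,2).astype(float)
    b=max(cv2.findContours(((hsv[...,2]<45).astype(np.uint8)*m0),0,2)[0],key=cv2.contourArea)
    br=cv2.minAreaRect(b);print(f,q.tolist(),br)
    q=q[np.argsort(np.arctan2(*(q-q.mean(0)).T[::-1]))]
    R[f]=(K,W,q,br)
    P=np.array([plane(K,W,p,.07) for p in q]);print('top z.07 centre',P.mean(0),'sides',np.linalg.norm(P-np.roll(P,1,0),axis=1),'yaw',[np.degrees(np.arctan2(*(P[(i+1)%4]-P[i])[1::-1])) for i in range(4)])
    bp=[plane(K,W,p,.1) for p in cv2.boxPoints(br)];bp=np.array(bp);print('bar',bp.mean(0),np.linalg.norm(bp-np.roll(bp,1,0),axis=1),[np.degrees(np.arctan2(*(bp[i+1]-bp[i])[1::-1])) for i in range(2)])
(K,W,q1,b1),(K2,W2,q2,b2)=R['w1.npz'],R['w2.npz']
print('tri',[np.round(tri([ray(K,W,q1[i]),ray(K2,W2,q2[i])]),4) for i in range(4)],tri([ray(K,W,b1[0]),ray(K2,W2,b2[0])]))
E
```

```text
w1.npz [[278.0, 148.0], [273.0, 195.0], [226.0, 193.0], [229.0, 144.0]] ((251.81353759765625, 175.04281616210938), (9.82850170135498, 38.367950439453125), 3.012787342071533)
top z.07 centre [ 0.56852442 -0.23423773  0.07      ] sides [0.05797817 0.0553961  0.05592382 0.05560275] yaw [np.float64(-70.53999906098186), np.float64(-160.51712626181524), np.float64(111.57720539911878), np.float64(19.315349385203607)]
bar [ 0.57037593 -0.23388204  0.1       ] [0.01060435 0.04180262 0.01020431 0.04182432] [np.float64(20.89095409727184), np.float64(-68.913576597014)]
w2.npz [[279.0, 66.0], [273.0, 121.0], [224.0, 116.0], [226.0, 62.0]] ((251.13719177246094, 91.4424819946289), (10.310444831848145, 41.30829620361328), 3.814074993133545)
top z.07 centre [ 0.56700815 -0.23468362  0.07      ] sides [0.05491836 0.05558208 0.05652521 0.05413972] yaw [np.float64(-69.8567462982113), np.float64(-161.10524156673827), np.float64(108.45615912929769), np.float64(20.387619001731426)]
bar [ 0.56691761 -0.23553948  0.1       ] [0.01028564 0.03843183 0.00990355 0.03845412] [np.float64(19.770843293095343), np.float64(-69.41403560058029)]
tri [array([ 0.5844, -0.1983,  0.0601]), array([ 0.6037, -0.2518,  0.0627]), array([ 0.5492, -0.271 ,  0.0605]), array([ 0.5322, -0.2181,  0.0718])] [ 0.56747119 -0.23521776  0.08568924]
```

Canister at (0.568, -0.2345), yaw 19.7°, heights consistent. Next I'll measure the block from the wrist, in two places, before grasping.

send_rows --pt "0 0 0 6 -12.4 0 1" --pt "0 0 0 6 -12.4 0 1" --pt "0 0 0 6 -12.4 0 1" --pt "0 0 0 6 -12.4 0 1" --pt "0 0 0 6 -12.4 0 1" --pt "0 0 0 6 -12.4 0 1" --pt "0 0 0 6 -12.4 0 1" --pt "0 0 0 6 -12.4 0 1" --pt "0 0 0 6 -12.4 0 1" --pt "0 0 0 6 -12.4 0 1" --pt "0 0 0 6 -12.4 0 1" --pt "0 0 0 6 -12.4 0 1" --pt "0 0 0 6 -12.4 0 1" --pt "0 0 0 6 -12.4 0 1"

```text
time_s: 3.27
position: [0.4994, 0.1401, 0.2524]
tcp_rot: [[0.913, 0.409, -0.0], [0.409, -0.913, -0.0], [-0.0, 0.0, -1.0]]
force: [0.5, -0.0, -0.4]
opening: 0.997
grasp_force: 0.0
```

```bash
python3 - <<'E'
from m import *
t,K,W=cam('wrist');np.savez('b1.npz',t=t,K=K,W=W);print(read_state()['qvel'],read_state()['position'])
cv2.imwrite('pics/b1.png',t)
E
```

```text
[-0.66436202 -0.07257036  0.13146063  0.16025779 -0.13465863  0.04813406] [0.4994389  0.13973937 0.25245292]
```

send_rows --pt "0 0 0 2 1 0 1" --pt "0 0 0 2 1 0 1" --pt "0 0 0 2 1 0 1" --pt "0 0 0 2 1 0 1" --pt "0 0 0 2 1 0 1"

```text
time_s: 3.73
position: [0.5654, 0.1367, 0.2521]
tcp_rot: [[0.913, 0.408, -0.002], [0.408, -0.913, -0.0], [-0.002, -0.001, -1.0]]
force: [-0.6, -0.5, -0.1]
opening: 1.0
grasp_force: 0.0
```

```bash
python3 - <<'E'
from m import *
t,K,W=cam('wrist');np.savez('b2.npz',t=t,K=K,W=W);print(read_state()['qvel'],read_state()['position'])
a=np.load('b1.npz')['t'];
cv2.imwrite('pics/b12.png',cv2.resize(np.hstack([a[:260,120:400],t[:260,120:400]]),None,fx=1.4,fy=1.4,interpolation=2))
E
```

```text
[ 0.66417221 -0.52604796  0.42028178  0.10821101 -0.16589646 -0.02059747] [0.56506766 0.13703097 0.25221412]
```

View pics/b12.png

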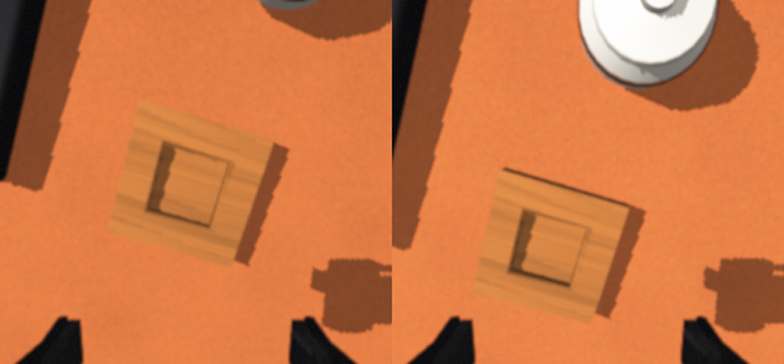

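The block is seen at about crop (192,183) in the left view and (562,245) in the right, recess dark-edged, with sides turned about 17° in the image.

```bash
python3 - <<'E'
from m import *
Q=[]
for f,roi in [('b1.npz',(185,55,335,200)),('b2.npz',(165,110,310,240))]:
    d=np.load(f);t,K,W=d['t'],d['K'],d['W'];hsv=cv2.cvtColor(t,cv2.COLOR_BGR2HSV)
    x0,y0,x1,y1=roi;m0=np.zeros(t.shape[:2],np.uint8);m0[y0:y1,x0:x1]=1
    cx=x0+30;print(hsv[(y0+y1)//2,x0:x1:10].tolist())
    m=((hsv[...,2]>130)&(hsv[...,1]<175)).astype(np.uint8)*m0
    m=cv2.morphologyEx(m,2,np.ones((3,3)))
    c=max(cv2.findContours(m,0,2)[0],key=cv2.contourArea);h=cv2.convexHull(c);print(cv2.contourArea(h))
    q=cv2.approxPolyN(h,4,ensure_convex=True).reshape(-1,2).astype(float)
    q=q[np.argsort(np.arctan2(*(q-q.mean(0)).T[::-1]))];Q.append((K,W,q));print(q.tolist())
    P=np.array([plane(K,W,p,.03) for p in q]);print('centre',P.mean(0),'sides',np.linalg.norm(P-np.roll(P,1,0),axis=1),'yaw',[np.degrees(np.arctan2(*(P[(i+1)%4]-P[i])[1::-1]))%90 for i in range(4)])
print([np.round(tri([ray(*Q[0][:2],Q[0][2][i]),ray(*Q[1][:2],Q[1][2][i])]),4) for i in range(4)])
E
```

```text
[[11, 178, 225], [11, 178, 226], [12, 176, 226], [13, 173, 215], [13, 175, 217], [13, 170, 120], [13, 174, 212], [13, 174, 210], [13, 175, 214], [13, 174, 205], [13, 173, 196], [13, 173, 200], [13, 174, 195], [10, 179, 137], [11, 177, 230]]
814.5
[[201.0, 152.0], [207.0, 128.0], [245.0, 159.0], [232.0, 175.0]]
centre [0.49545609 0.18221194 0.03      ] sides [0.04891927 0.03117641 0.06077631 0.02700966] yaw [np.float64(7.553338938845527), np.float64(74.4272569528715), np.float64(75.18962062585985), np.float64(76.37643475878775)]
[[11, 175, 234], [11, 175, 234], [13, 171, 224], [13, 172, 219], [13, 173, 211], [13, 173, 130], [13, 172, 218], [13, 173, 217], [13, 174, 213], [13, 171, 195], [13, 174, 209], [13, 172, 202], [10, 175, 143], [11, 176, 236], [11, 176, 236]]
8034.0
[[197.0, 120.0], [289.0, 148.0], [262.0, 234.0], [176.0, 208.0]]
centre [0.53494999 0.15454825 0.03      ] sides [0.12000522 0.11914467 0.1231113  0.12162555] yaw [np.float64(7.295369133521945), np.float64(8.583812796370495), np.float64(5.846445205588893), np.float64(7.451137073662439)]
[array([0.7064, 0.1133, 0.9581]), array([0.6139, 0.1744, 0.469 ]), array([0.5521, 0.1471, 0.2318]), array([0.5239, 0.1791, 0.1781])]
```

```bash
python3 - <<'E'
from m import *
Q=[]
for f,roi in [('b1.npz',(185,55,335,200)),('b2.npz',(165,110,310,240))]:
    d=np.load(f);t,K,W=d['t'],d['K'],d['W'];x0,y0,x1,y1=roi
    g=cv2.GaussianBlur(t,(3,3),0).astype(float)
    hue=(g[...,1]-g[...,0])/(g[...,2]-g[...,0]+1e-3)
    m0=np.zeros(t.shape[:2],np.uint8);m0[y0:y1,x0:x1]=1
    m=cv2.morphologyEx(((hue>.40)&(g[...,2]>150)).astype(np.uint8)*m0,2,np.ones((3,3)))
    c=max(cv2.findContours(m,0,2)[0],key=cv2.contourArea);h=cv2.convexHull(c);print(cv2.contourArea(h))
    q=cv2.approxPolyN(h,4,ensure_convex=True).reshape(-1,2).astype(float)
    q=q[np.argsort(np.arctan2(*(q-q.mean(0)).T[::-1]))];Q.append((K,W,q));print(q.tolist())
    P=np.array([plane(K,W,p,.03) for p in q]);print('centre',P.mean(0),'sides',np.linalg.norm(P-np.roll(P,1,0),axis=1),'yaw',[np.degrees(np.arctan2(*(P[(i+1)%4]-P[i])[1::-1]))%90 for i in range(4)])
    # recess: dark left wall + floor edges via the V channel
    sub=t[y0:y1,x0:x1];dk=((g[...,2]<150)&(hue>.38)).astype(np.uint8)*m0
    for c in cv2.findContours(dk,0,2)[0]:
        if cv2.contourArea(c)>25: r=cv2.minAreaRect(c);print('dark',np.round(r[0],1),np.round(r[1],1),r[2],[np.round(plane(K,W,p,.03),4).tolist()[:2] for p in cv2.boxPoints(r)])
print([np.round(tri([ray(*Q[0][:2],Q[0][2][i]),ray(*Q[1][:2],Q[1][2][i])]),4) for i in range(4)])
E
```

```text
9357.5
[[220.0, 70.0], [316.0, 100.0], [285.0, 191.0], [196.0, 165.0]]
centre [0.53538297 0.15454711 0.03      ] sides [0.11857224 0.11945953 0.1195555  0.12041417] yaw [np.float64(7.797450234562817), np.float64(7.787695036065003), np.float64(7.327696381787206), np.float64(7.328271111800187)]
dark [252.3 131.8] [47.4 50.8] 14.931418418884277 [[0.5004, 0.1824], [0.5617, 0.1907], [0.5715, 0.1341], [0.5099, 0.1229]]
8319.5
[[196.0, 120.0], [290.0, 148.0], [262.0, 231.0], [176.0, 209.0]]
centre [0.53564039 0.15488863 0.03      ] sides [0.12106166 0.12152728 0.11914413 0.11996333] yaw [np.float64(7.63410912270858), np.float64(7.4014562669072745), np.float64(8.548082164251682), np.float64(8.152556388800358)]
dark [229.4 177.4] [44.9 45.9] 13.626993179321289 [[0.5008, 0.1815], [0.5615, 0.1905], [0.5716, 0.1347], [0.5107, 0.123]]
dark [244.  133.4] [89.6  1.6] 16.389541625976562 [[0.5877, 0.2171], [0.5897, 0.2173], [0.6048, 0.1075], [0.6028, 0.1072]]
[array([0.5865, 0.2229, 0.0262]), array([0.6028, 0.1022, 0.0258]), array([0.4828, 0.086 , 0.0245]), array([0.4709, 0.2055, 0.0382])]
```

Block centre (0.5355, 0.1547), yaw 7.7°, top height about 0.029. Now I'll go over the canister and align.

send_rows --pt "0 0 0.87 -4.96 11.35 0 1" --pt "0 0 0.87 -4.96 11.35 0 1" --pt "0 0 0.87 -4.96 11.35 0 1" --pt "0 0 0.87 -4.96 11.35 0 1" --pt "0 0 0.87 -4.96 11.35 0 1" --pt "0 0 0.87 -4.96 11.35 0 1" --pt "0 0 0.87 -4.96 11.35 0 1" --pt "0 0 0.87 -4.96 11.35 3 1" --pt "0 0 0.87 -4.96 11.35 3 1" --pt "0 0 0.87 -4.96 11.35 3 1" --pt "0 0 0.87 -4.96 11.35 3 1" --pt "0 0 0.87 -4.96 11.35 3 1" --pt "0 0 0.87 -4.96 11.35 3 1" --pt "0 0 0.87 -4.96 11.35 3 1"

```text
time_s: 4.95
position: [0.5704, -0.2327, 0.1642]
tcp_rot: [[0.94, 0.34, 0.002], [0.34, -0.94, -0.001], [0.002, 0.001, -1.0]]
force: [-0.2, 0.3, 0.4]
opening: 0.998
grasp_force: 0.0
```

```bash
python3 - <<'E'
from m import *
t,K,W=cam('wrist');np.savez('w3.npz',t=t,K=K,W=W)
s=read_state();R=np.array(s['tcp_rot']);print(s['time_s'],s['position'],np.degrees(np.arctan2(R[1,0],R[0,0])))
print('d tool',R.T@(np.array([.568,-.2345,.16])-s['position'])/.03)
cv2.imwrite('pics/w3.png',t)
hsv=cv2.cvtColor(t,cv2.COLOR_BGR2HSV);m0=np.zeros(t.shape[:2],np.uint8);m0[120:330,180:330]=1
for c in cv2.findContours(((hsv[...,2]<45).astype(np.uint8)*m0),0,2)[0]:
    if cv2.contourArea(c)>100:
        r=cv2.minAreaRect(c);bp=np.array([plane(K,W,p,.1) for p in cv2.boxPoints(r)])
        print(cv2.contourArea(c),np.round(r[0]),np.round(r[1]),bp.mean(0),[np.degrees(np.arctan2(*(bp[i+1]-bp[i])[1::-1]))%90 for i in range(2)])
E
```

```text
5.0 [ 0.57056129 -0.23267718  0.16444082] 19.906488308905057
d tool [-0.10123831  0.02776725  0.14789484]
705.5 [254. 206.] [53. 14.] [ 0.57097376 -0.23345679  0.1       ] [np.float64(21.6310930491408), np.float64(22.011236523635944)]
```

View pics/w3.png

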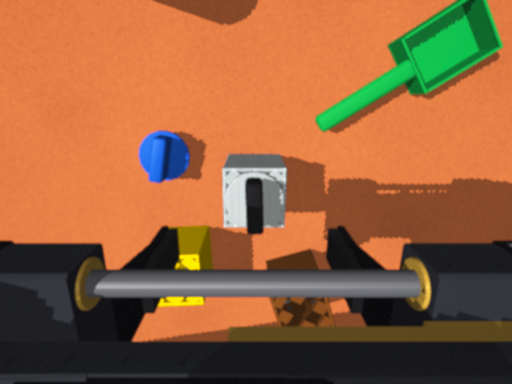

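Fingers straddle the canister symmetrically (canister centre column 254, fingers at 165 and 340), and the neighbours are clear. Now descend.

send_rows --pt "0 0 0 -0.06 0.03 1 1" --pt "0 0 0 -0.06 0.03 2 1" --pt "0 0 0 -0.06 0.03 3 1" --pt "0 0 0 -0.06 0.03 3.8 1" --pt "0 0 0 -0.06 0.03 4.17 1" --pt "0 0 0 -0.06 0.03 4.17 1" --pt "0 0 0 -0.06 0.03 4.17 1" --pt "0 0 0 -0.06 0.03 4.17 1"

```text
time_s: 5.67
position: [0.57, -0.2356, 0.0395]
tcp_rot: [[0.941, 0.34, 0.003], [0.34, -0.941, -0.002], [0.002, 0.003, -1.0]]
force: [-0.3, 0.4, 0.9]
opening: 1.002
grasp_force: 0.0
```

send_rows --pt "0 0 0 0 0 0 0" --pt "0 0 0 0 0 0 0" --pt "0 0 0 0 0 0 0" --pt "0 0 0 0 0 0 0" --pt "0 0 0 0 0 0 0" --pt "0 0 0 0 0 0 0" --pt "0 0 0 0 0 0 0" --pt "0 0 0 0 0 0 0"

```text
time_s: 6.33
position: [0.5684, -0.2351, 0.0376]
tcp_rot: [[0.941, 0.339, -0.0], [0.339, -0.941, 0.0], [-0.0, -0.0, -1.0]]
force: [-0.2, 0.4, 1.9]
opening: 0.639
grasp_force: 30.0
```

Gripped (opening 0.639 is about 56 mm). Lift, then carry over the block.

send_rows --pt "0 0 0 0 0 -0.5 0" --pt "0 0 0 0 0 -1.2 0" --pt "0 0 0 0 0 -2 0" --pt "0 0 0 0 0 -2.8 0" --pt "0 0 0 0 0 -3 0" --pt "0 0 0 0 0 -3 0"

```text
time_s: 6.83
position: [0.569, -0.2355, 0.1281]
tcp_rot: [[0.941, 0.339, 0.002], [0.339, -0.941, -0.001], [0.001, 0.002, -1.0]]
force: [0.4, -1.2, -7.4]
opening: 0.642
grasp_force: 30.0
```

send_rows --pt "0 0 0.2 0.27 -1 0 0" --pt "0 0 0.4 0.54 -2 0 0" --pt "0 0 0.6 0.8 -3 0 0" --pt "0 0 0.8 1.07 -4 0 0" --pt "0 0 1 1.34 -5 0 0" --pt "0 0 1.2 1.6 -6 0 0" --pt "0 0 1.4 1.87 -7 0 0" --pt "0 0 1.6 2.14 -8 0 0" --pt "0 0 1.8 2.41 -9 0 0" --pt "0 0 2 2.67 -10 0 0" --pt "0 0 2.2 2.94 -11 0 0" --pt "0 0 2.35 3.2 -12 0 0" --pt "0 0 2.44 3.37 -12.6 0 0" --pt "0 0 2.44 3.37 -12.6 0 0" --pt "0 0 2.44 3.37 -12.6 0 0" --pt "0 0 2.44 3.37 -12.6 0 0" --pt "0 0 2.44 3.37 -12.6 0 0"

```text
time_s: 8.25
position: [0.5349, 0.1538, 0.1263]
tcp_rot: [[0.991, 0.132, -0.002], [0.132, -0.991, -0.001], [-0.002, 0.0, -1.0]]
force: [-0.7, -0.1, -7.0]
opening: 0.642
grasp_force: 30.0
```

```bash
python3 - <<'E'
from m import *
t,K,W=cam('wrist');np.savez('w4.npz',t=t,K=K,W=W)
s=read_state();R=np.array(s['tcp_rot']);print(s['time_s'],s['position'],np.degrees(np.arctan2(R[1,0],R[0,0])),s['force'],s['moment'])
print('d tool',R.T@(np.array([.5355,.1547,.1276])-s['position'])/.03)
cv2.imwrite('pics/w4.png',t)
E
```

```text
8.3 [0.53513545 0.15364519 0.12663475] 7.53343458914441 [ 0.4922593   0.16559856 -7.73387171] [ 0.00620989 -0.03151968 -0.00211261]
d tool [ 0.01660593 -0.03325882 -0.03220619]
```

View pics/w4.png

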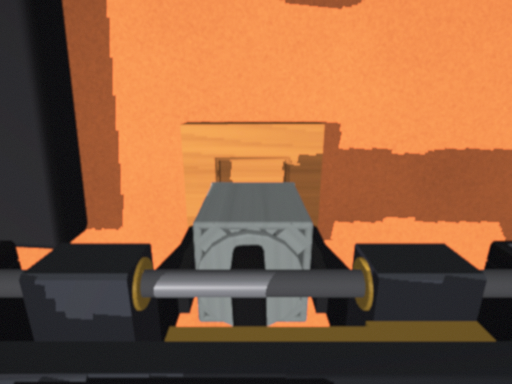

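The block's edges (columns 181–325) and recess (217–289) centre on column 253, in line with the canister at 253, and parallel. Now lower.

send_rows --pt "0 0 0 0.02 -0.03 0.6 0" --pt "0 0 0 0.02 -0.03 1.2 0" --pt "0 0 0 0.02 -0.03 1.7 0" --pt "0 0 0 0.02 -0.03 1.8 0" --pt "0 0 0 0.02 -0.03 1.8 0" --pt "0 0 0 0.02 -0.03 1.9 0" --pt "0 0 0 0.02 -0.03 2 0" --pt "0 0 0 0.02 -0.03 2.1 0" --pt "0 0 0 0.02 -0.03 2.15 0"

```text
time_s: 9.05
position: [0.5363, 0.1557, 0.0632]
tcp_rot: [[0.991, 0.133, 0.001], [0.133, -0.991, -0.0], [0.001, 0.0, -1.0]]
force: [1.6, -0.8, -7.4]
opening: 0.643
grasp_force: 30.0
```

No contact force yet; continue.

send_rows --pt "0 0 0 0 0 0.06 0" --pt "0 0 0 0 0 0.12 0" --pt "0 0 0 0 0 0.18 0" --pt "0 0 0 0 0 0.24 0" --pt "0 0 0 0 0 0.3 0" --pt "0 0 0 0 0 0.33 0" --pt "0 0 0 0 0 0.33 0"

```text
time_s: 9.63
position: [0.5358, 0.1556, 0.0528]
tcp_rot: [[0.991, 0.133, -0.0], [0.133, -0.991, -0.0], [-0.0, 0.0, -1.0]]
force: [0.2, -1.1, -8.4]
opening: 0.642
grasp_force: 30.0
```

send_rows --pt "0 0 0 0 0 0.03 0" --pt "0 0 0 0 0 0.06 0" --pt "0 0 0 0 0 0.06 0" --pt "0 0 0 0 0 0.06 0"

```text
time_s: 9.97
position: [0.536, 0.1556, 0.0517]
tcp_rot: [[0.991, 0.133, 0.0], [0.133, -0.991, -0.0], [0.0, 0.0, -1.0]]
force: [-1.1, -2.4, -2.5]
opening: 0.644
grasp_force: 30.0
```

On the floor (z as predicted, weight off the wrist). Release, rise to bar height and check.

send_rows --pt "0 0 0 0 0 0 1" --pt "0 0 0 0 0 0 1" --pt "0 0 0 0 0 0 1" --pt "0 0 0 0 0 0 1" --pt "0 0 0 0 0 0 1" --pt "0 0 0 0 0 -0.5 1" --pt "0 0 0 0 0 -1 1" --pt "0 0 0 0 0 -1.38 1" --pt "0 0 0 0 0 -1.38 1" --pt "0 0 0 0 0 -1.38 1"

```text
time_s: 10.8
position: [0.5365, 0.1558, 0.0933]
tcp_rot: [[0.991, 0.133, 0.002], [0.133, -0.991, 0.0], [0.002, 0.0, -1.0]]
force: [-0.4, -0.1, 0.5]
opening: 1.0
grasp_force: 0.0
```

```bash
python3 - <<'E'
from m import *
s=read_state();print(s['position'],s['force'],s['moment'],s['joint_positions'])
t,K,W=cam('wrist');s,K2,W2=cam('scene')
cv2.imwrite('pics/w5.png',np.hstack([t[150:384,120:400],cv2.resize(s[130:230,220:350],(304,234),interpolation=2)]))
E
```

```text
[0.53645603 0.15584447 0.09332253] [-0.44743165 -0.12299335  0.48658312] [-0.04976066  0.03774621 -0.00233179] [4.73612413e+00 3.56515378e+01 9.80770792e+01 4.90261548e-03
 4.61600564e+01 8.71158950e+01]
```

View pics/w5.png

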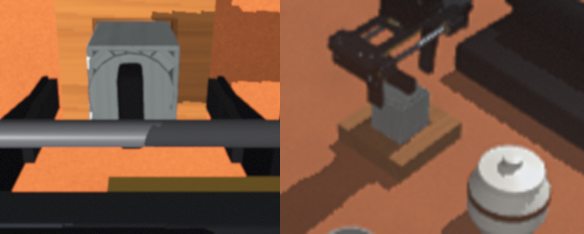

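The canister stands in the recess with the bar centred between the fingers. Grip the bar.

send_rows --pt "0 0 0 0 0 0 0" --pt "0 0 0 0 0 0 0" --pt "0 0 0 0 0 0 0" --pt "0 0 0 0 0 0 0" --pt "0 0 0 0 0 0 0" --pt "0 0 0 0 0 0 0" --pt "0 0 0 0 0 0 0" --pt "0 0 0 0 0 0 0" --pt "0 0 0 0 0 0 0" --pt "0 0 0 0 0 0 0" --pt "0 0 0 0 0 0 0" --pt "0 0 0 0 0 0 0"

```text
time_s: 11.9
position: [0.5359, 0.1558, 0.0927]
tcp_rot: [[0.991, 0.132, 0.0], [0.132, -0.991, 0.0], [0.0, -0.0, -1.0]]
force: [-0.0, 0.0, -0.4]
opening: 0.171
grasp_force: 0.3
```

```bash
cat > st.py <<'E'
from h import *
s=read_state();R=np.array(s['tcp_rot']);print(s['time_s'],np.round(s['position'],4),'yaw',round(np.degrees(np.arctan2(R[1,0],R[0,0])),2),np.round(s['force'],2),np.round(s['moment'],3),s['opening'],s['grasp_force'])
E
python3 st.py
```

```text
11.9 [0.5359 0.1558 0.0927] yaw 7.61 [-0.03  0.03 -0.35] [ 0.161 -0.036  0.021] 0.17077726474829322 0.30679118679472595
```

Just touching (0.171 is about 15 mm); let it close fully.

send_rows --pt "0 0 0 0 0 0 0" --pt "0 0 0 0 0 0 0" --pt "0 0 0 0 0 0 0" --pt "0 0 0 0 0 0 0"

```text
time_s: 12.23
position: [0.536, 0.1558, 0.0927]
tcp_rot: [[0.991, 0.132, 0.0], [0.132, -0.991, 0.0], [0.0, -0.0, -1.0]]
force: [-0.2, 0.5, -1.0]
opening: 0.157
grasp_force: 30.1
```

```bash
python3 st.py
```

```text
12.2333 [0.536  0.1558 0.0927] yaw 7.61 [-0.19  0.53 -0.98] [ 0.1   0.   -0.04] 0.15717902088391947 30.074125716928393
```

Try anticlockwise (rz negative), in small steps.

send_rows --pt "0 0 -0.4 0 0 0 0" --pt "0 0 -0.8 0 0 0 0" --pt "0 0 -1.2 0 0 0 0" --pt "0 0 -1.6 0 0 0 0" --pt "0 0 -2 0 0 0 0" --pt "0 0 -2.4 0 0 0 0" --pt "0 0 -2.4 0 0 0 0"

```text
time_s: 12.82
position: [0.536, 0.1557, 0.0927]
tcp_rot: [[0.942, 0.336, 0.0], [0.336, -0.942, -0.0], [0.0, 0.0, -1.0]]
force: [0.2, -0.3, -0.2]
opening: 0.154
grasp_force: 30.1
```

```bash
python3 st.py
```

```text
12.8167 [0.536  0.1557 0.0927] yaw 19.65 [ 0.16 -0.25 -0.2 ] [ 0.056 -0.025  0.03 ] 0.15387265809968553 30.073704631067812
```

send_rows --pt "0 0 -0.3 0 0 0 0" --pt "0 0 -0.6 0 0 0 0" --pt "0 0 -0.9 0 0 0 0" --pt "0 0 -0.9 0 0 0 0"

```text
time_s: 13.15
position: [0.5359, 0.1557, 0.0927]
tcp_rot: [[0.913, 0.408, 0.0], [0.408, -0.913, -0.0], [0.0, 0.0, -1.0]]
force: [-0.1, -0.2, 0.5]
opening: 0.159
grasp_force: 30.1
```

```bash
python3 st.py
```

```text
13.15 [0.5359 0.1557 0.0927] yaw 24.1 [-0.11 -0.23  0.46] [ 0.074 -0.026 -0.014] 0.15899390238481903 30.07396497996524
```

send_rows --pt "0 0 -0.3 0 0 0 0" --pt "0 0 -0.6 0 0 0 0" --pt "0 0 -0.8 0 0 0 0" --pt "0 0 -0.8 0 0 0 0"

```text
time_s: 13.48
position: [0.5359, 0.1557, 0.0927]
tcp_rot: [[0.882, 0.471, 0.0], [0.471, -0.882, -0.0], [0.0, 0.0, -1.0]]
force: [0.4, 0.3, 0.4]
opening: 0.156
grasp_force: 30.1
```

```bash
python3 st.py
```

```text
13.4833 [0.5359 0.1557 0.0927] yaw 28.09 [0.41 0.3  0.37] [-0.01  -0.035  0.034] 0.15633173393258396 30.074584084795788
```

send_rows --pt "0 0 -0.3 0 0 0 0" --pt "0 0 -0.6 0 0 0 0" --pt "0 0 -0.6 0 0 0 0"

```text
time_s: 13.73
position: [0.5359, 0.1557, 0.0927]
tcp_rot: [[0.856, 0.516, 0.0], [0.516, -0.856, -0.0], [0.0, 0.0, -1.0]]
force: [-0.4, 0.2, -0.5]
opening: 0.16
grasp_force: 30.1
```

```bash
python3 st.py
```

```text
13.7333 [0.5359 0.1557 0.0927] yaw 31.09 [-0.44  0.23 -0.51] [ 0.048 -0.02   0.048] 0.160115531611378 30.07487545371987
```

send_rows --pt "0 0 -0.3 0 0 0 0" --pt "0 0 -0.6 0 0 0 0" --pt "0 0 -0.6 0 0 0 0"

```text
time_s: 13.98
position: [0.5359, 0.1557, 0.0927]
tcp_rot: [[0.828, 0.56, 0.0], [0.56, -0.828, -0.0], [-0.0, 0.0, -1.0]]
force: [1.0, -0.1, 0.9]
opening: 0.16
grasp_force: 30.1
```

```bash
python3 st.py
```

```text
13.9833 [0.5359 0.1557 0.0927] yaw 34.08 [ 1.   -0.09  0.94] [ 0.037 -0.057  0.01 ] 0.15983212846984726 30.074976040050387
```

send_rows --pt "0 0 -0.3 0 0 0 0" --pt "0 0 -0.6 0 0 0 0" --pt "0 0 -0.9 0 0 0 0" --pt "0 0 -0.9 0 0 0 0"

```text
time_s: 14.32
position: [0.5359, 0.1557, 0.0927]
tcp_rot: [[0.782, 0.623, -0.0], [0.623, -0.782, -0.0], [-0.0, -0.0, -1.0]]
force: [-0.4, -0.4, 0.7]
opening: 0.159
grasp_force: 30.1
```

```bash
python3 st.py
```

```text
14.3167 [0.5359 0.1557 0.0927] yaw 38.56 [-0.36 -0.35  0.71] [-0.057 -0.04  -0.013] 0.1587000543744061 30.075389484409243
```

No stop, so it undoes anticlockwise. Go on to 45° off the canister (yaw about 52.7°).

send_rows --pt "0 0 -0.4 0 0 0 0" --pt "0 0 -0.8 0 0 0 0" --pt "0 0 -1.2 0 0 0 0" --pt "0 0 -1.6 0 0 0 0" --pt "0 0 -2 0 0 0 0" --pt "0 0 -2.4 0 0 0 0" --pt "0 0 -2.8 0 0 0 0" --pt "0 0 -2.8 0 0 0 0"

```text
time_s: 14.98
position: [0.5355, 0.1558, 0.0927]
tcp_rot: [[0.608, 0.794, -0.001], [0.794, -0.608, 0.0], [-0.0, -0.001, -1.0]]
force: [-1.0, 0.7, 1.3]
opening: 0.156
grasp_force: 30.1
```

```bash
python3 st.py
```

```text
14.9833 [0.5355 0.1558 0.0927] yaw 52.55 [-1.03  0.71  1.26] [0.065 0.154 0.005] 0.1562094428644537 30.076276181498542
```

send_rows --pt "0 0 0 0 0 -0.05 0" --pt "0 0 0 0 0 -0.1 0" --pt "0 0 0 0 0 -0.15 0" --pt "0 0 0 0 0 -0.15 0"

```text
time_s: 15.32
position: [0.5358, 0.1558, 0.0973]
tcp_rot: [[0.608, 0.794, -0.0], [0.794, -0.608, 0.0], [-0.0, -0.0, -1.0]]
force: [-0.5, 1.1, -2.4]
opening: 0.159
grasp_force: 30.1
```

```bash
python3 st.py
```

```text
15.3167 [0.5358 0.1558 0.0973] yaw 52.58 [-0.55  1.08 -2.41] [ 0.161  0.096 -0.002] 0.15868873575799824 30.071130415890366
```

It rises with only about the cap's weight on the wrist, so it is past the play. Lift out.

send_rows --pt "0 0 0 0 0 -0.15 0" --pt "0 0 0 0 0 -0.3 0" --pt "0 0 0 0 0 -0.45 0" --pt "0 0 0 0 0 -0.6 0" --pt "0 0 0 0 0 -0.9 0" --pt "0 0 0 0 0 -1.3 0" --pt "0 0 0 0 0 -1.8 0" --pt "0 0 0 0 0 -2.3 0" --pt "0 0 0 0 0 -2.8 0" --pt "0 0 0 0 0 -3.2 0" --pt "0 0 0 0 0 -3.3 0" --pt "0 0 0 0 0 -3.3 0" --pt "0 0 0 0 0 -3.3 0" --pt "0 0 0 0 0 -3.3 0" --pt "0 0 0 0 0 -3.3 0"

```text
time_s: 16.57
position: [0.5352, 0.1557, 0.1952]
tcp_rot: [[0.607, 0.795, -0.002], [0.795, -0.607, -0.0], [-0.001, -0.002, -1.0]]
force: [0.2, 0.2, -2.6]
opening: 0.158
grasp_force: 30.1
```

```bash
python3 st.py; python3 - <<'E'
from h import *
t,_,_=cam('wrist');s,_,_=cam('scene')
cv2.imwrite('pics/end.png',np.hstack([t[100:384,100:420],cv2.resize(s[90:230,200:360],(325,284),interpolation=2)]))
E
```

```text
16.5667 [0.5352 0.1557 0.1952] yaw 52.62 [ 0.2   0.21 -2.58] [ 0.004 -0.042  0.018] 0.15806832435804166 30.070792289916426
```

View pics/end.png

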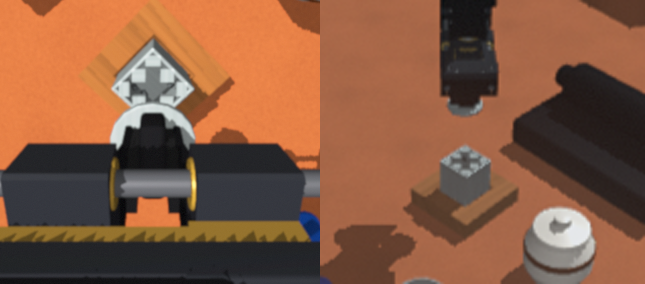

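The cap is held in the air about 10 cm above the canister (crop (152,130) in the wrist view). The open canister sits square in the recess at (152,85). Hand in.

```bash
python3 -c "
from rig import bot
print(bot.hand_in())"
```

```text
the job is handed in; nothing more can be done
None
```

I handed the job in at about 17 s: the canister stood home in the recess, its cap undid anticlockwise without meeting the stop, and I finished gripping the cap about 10 cm above it; the hand-in call returned no verdict.

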